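# Firmness check on a nougat slab

## Robot

A 6-joint arm with a two-finger parallel gripper is mounted at the origin on the work surface. World frame = base frame: x ahead of the robot, y to its left, z up, the work surface at z = 0. Lengths are in m, angles in rad, forces in N, time in s.
With the tool pointing down it reaches from about 0.425 to 0.95 m from the base axis. Payload 3.5 kg.
Tool frame: the origin (TCP) lies midway between the tips of the shut fingers; the grasp point (between the pads) lies 19 mm behind it; z points along the fingers, x is the direction in which the jaws open and shut, and the axes are right-handed (so a half turn about z gives the same grasp; the last joint's range is limited). The gripper opens to 85 mm and grips with 20 to 120 N. Pads are 22 mm wide; open, the fingers measure 114 mm over their backs; the gripper's body (76 mm by 85 mm) begins 54 mm behind the grasp point. The pads swing forward as they close: fully open they stand 13 mm farther back than shut.
Start: joints at [1.023, 0.286, 1.577, -0, 1.279, -0.15], TCP at [0.261, 0.622, 0.231] pointing down, gripper open.
Joint ranges: [-2.77, 2.77], [-0.9, 2.22], [0.21, 2.48], [-1.53, 4.67], [0.24, 2.81], [-2.84, 2.84]. Speed limits (rad/s): [2.79, 2.79, 3.14, 3.14, 3.14, 3.14].

## Interface

Orientations are given as a unit quaternion [x, y, z, w].
In Python, from plant import readout, optics, ctrl gives the robot as it stands. The module is installed in compiled form; this text tells all that it offers.
- The arm moves only by the shell command python3 -m crank 'ROWS' [OPENING] [FORCE]. ROWS is text: rows parted by semicolons, each of 6 numbers parted by spaces: the shift along the tool's x, y, z in mm, then the turn, a rotation vector about the tool's x, y, z in rad. In form: dx dy dz ax ay az; .... A call has 1 to 5 rows; each row shifts and turns the commanded pose from where the row before left it, along the tool's axes as they then stand; what a row does not reach is not made up. A row lasts 1/8 s, in which the tool goes at most 62.5 mm and 10.7 degrees, less where a joint would pass 70% of its speed; a pose out of reach is approached as far as the arm can. A call is refused whole if a number of a shift passes 62.5 or a number of a turn 0.188, either way. A call with a gripper value outside its range is refused whole. OPENING is the opening, from -1 (shut) to 1 (fully open), set as the call begins (- or left out, the last holds). The fingers move at their own pace and stop on an object; FORCE is the grip in N (left out, the last holds). Time passes only in rows, so rows that do not move let the fingers close. It gives the time, the measured TCP pose, the force and the opening at its end, in the units of the state.
- readout.get_state(): the state, without advancing time (a new reading comes with each control period).
- optics.read_camera(name): name is "scene" or "top"; returns the picture (480x640x3 uint8, red, green, blue); there is no depth.
- optics.calibration(name): a dict with "mtx" (3x3 intrinsics, pixels), "rvec" (rotation vector, rad) and "tvec" (3), from world to camera coordinates, as OpenCV has them. Camera axes: x right, y down, z forward; pixel columns grow to the right and rows downward; lengths in m; the calibration is good to about 2 mm. A picture is of the moment at which its call begins. calibration takes no time and is no camera call.
- ctrl.sign_off(): hands the job in, once; it reports no verdict.
Trained networks look in the newest picture that a camera, given by its name, has taken for a name from the list of things; names that differ only in an ending like _2 or _b are one class to them, and where a whole thing is asked for, a point or a joint stands for the part that bears it (a point fixed in the world has none). Each returns a list of dicts, best first, with "p" (0 to 1); they miss things now and then, are a little off and sometimes report something else, mostly with a low value. They report only what shows in the picture. A call takes as long as a camera call. They do not tell look-alikes from the thing itself.
- optics.recognise(camera, thing): "xy" ([column, row] as shares, 0 to 1, of the picture: columns of its width, rows of its height, amid what is visible of it).
The state is a dict: "time": time; "qpos": joint angles; "dq": joint speeds; "joint_efforts": joint torques, N m; "eef_pos": TCP position; "tcp_rot": TCP orientation; "contact_force": force on the tool from outside, world axes, zero at the start; "wrist_torque": the same for the moment, N m; "opening": opening from 0.0 (shut) to 1.0 (fully open).
Only numpy, scipy, OpenCV 4.12 (cv2) and the standard library are available. Lean on these libraries where they do the work, as an engineer would, in place of code of your own. Each camera call takes 0.05 s, during which the arm holds its last target.

## Task

The test spot on the nougat slab is hidden under a hold-down weight: lift that weight straight off without dragging it over the slab, and set it down gently, standing, in the steel tray beside the other weight. Then take the spring firmness tester out of the rack and press it upright on the test spot, its tip fully inside the round spot, gently, until the mouth of the barrel stands within the dark band of the plunger. Finish while holding it there: keep the tester in the gripper, upright and pressed in to the band, do not put it down, and leave the second weight, the scraper on the slab and the other tools in the rack where they are.

Things in the scene. Friction and masses are not known exactly. Their poses are not given: they have to be found in the camera images.
- weight_center (a point): The hold-down weight that stands on the slab over the test spot: bright steel plate 90 x 60 x 16 mm (long side its x), with an upright black round knob in the middle, 28 mm across, from 22 to 57 mm above the underside. About 0.7 kg. Point: on the knob's axis, 40 mm above the underside, mid-grip; z up. An identical weight stands in the tray.
- tray: Shallow open stainless tray, fixed, 260 (its x) x 180 (its y) x 25 mm high, walls and floor 4 mm thick. Origin: centre of its underside, on the table. Its +x half holds the second weight; its -x half (centre 60 mm from the tray's centre) is free. It stands on the left or the right of the slab.
- weight2_center (a point): The second, identical hold-down weight, which stands in the +x half of the tray and stays there; point as on the first weight.
- frame: The nougat slab: plywood board 310 x 390 x 18 mm with a white plastic frame, outside 280 (its x) x 360 (its y) mm, walls 20 mm, rim 58 mm above the table, cast full of set, hard, rigid nougat under a white wafer sheet, level top 54 mm above the table. Fixed. Origin: centre of the board's underside, on the table.
- spot_center (a point): Centre of the test spot, on the slab's level top face: a round opening of 30 mm diameter in the white wafer sheet where the tan nougat with almond pieces shows. Hidden under the weight at the start.
- rack: Stainless instrument rack, fixed, 250 (its x) x 70 (its y) mm, top plate 75 mm above the table with three holes in a row along its x, 80 mm apart (one in the middle), in which tester, thermometer and brush stand in any order. Left or right of the slab, opposite the tray. Origin: centre of its underside, on the table.
- tester_center (a point): Spring firmness tester, plain aluminium cylinder with dark rings and black cap, about 0.18 kg, upright in a rack hole, plunger down. Grip: upper barrel, 28 mm across, 80 mm long, above a 38 mm collar that rests on the rack. Point: on the axis, mid-grip; 51 mm above the rack's plate, 46 below the cap's top, 86 above the barrel's mouth, 111 above the tip (plunger out). z up the axis.
- plunger_tip (a point): Flat end, 12 mm across, of the tester's plunger, on the axis: a steel rod 10 mm across, sticking 25 mm out of the barrel's mouth, with a dark band from 5 to 11 mm below the mouth. Below the collar the barrel (26 mm across, 40 mm long) and the plunger hang in the rack hole with 1.5 mm play: clear of the rack once raised 70 mm.
- plunger (a joint): How far the plunger is pushed into the barrel, m: 0 fully out (as it hangs in the rack), 0.016 at the stop. A spring pushes it out with 0.4 N per mm, no preload. The barrel's mouth stands within the dark band from 0.005 to 0.011.
- thermometer_center (a point): Bystander in the rack: thermometer with a tilted round dial 42 mm across on a thin stem above a grey collar, top 75 mm above the rack's plate. Point on its axis, 20 mm above the rack's plate.
- brush_center (a point): Bystander in the rack: round brush, bristles up, steel ferrule 30 mm across over a wooden collar, top 70 mm above the rack's plate. Point on its axis, 20 mm above the rack's plate.
- scraper_center (a point): Bystander lying on the slab near the frame's +y end: bench scraper 105 x 78 mm with a white round handle 22 mm thick along its long side. Point in its middle.
Not all that is in view belongs to the job. What is shaped like the part that bears tester_center but pink is not meant. Leave any purple look-alike of the part that bears weight_center alone.

How it is judged:
By the outcome, as a careful person would: the job done as asked, in the order asked, and still so for the second after the job is handed in, while the arm keeps its last pose, push and grip.
It also fails if it takes over 64 s, if anything falls off the work surface, if the arm or the gripper's body presses on something with over 40 N, if the wrist force passes 120 N, or if a joint passes its speed limit or range.

## Working session

There is one attempt and no reset: what is moved stays moved. The work goes in short steps, Python scripts to look and compute and a shell command to move; the robot and the scene stay as the last step left them, time stands still between calls to the robot, and variables do not carry over. Pictures are saved under pics/ and viewed, and the job is handed in when it is done.

```bash
mkdir -p pics; ls; python3 - <<'E'
from plant import readout, optics, ctrl
import cv2
print(readout.get_state())
for c in ("scene","top"):
    im=optics.read_camera(c); cv2.imwrite(f"pics/{c}0.png",im[:,:,::-1]); print(c,optics.calibration(c))
E
```

```text
pics
{'time': 0.0, 'qpos': array([ 1.02295690e+00,  2.87208248e-01,  1.57818464e+00,  1.77455183e-05,
        1.27858335e+00, -1.50016627e-01]), 'dq': array([-1.13702615e-03, -3.04667257e-04, -3.44778359e-05,  1.68100720e-04,
       -2.89890161e-03,  5.95501907e-04]), 'joint_efforts': array([ 8.76889976e-05, -4.05957699e+01, -2.92638570e+01, -8.91631430e-05,
        5.60696237e-03, -9.05798103e-07]), 'eef_pos': array([0.26113677, 0.62172949, 0.22991464]), 'tcp_rot': array([ 8.32891004e-01,  5.53435773e-01, -1.08364973e-03,  4.96123777e-04]), 'contact_force': array([ 0.36728562, -0.40142664, -0.31576668]), 'wrist_torque': array([ 0.025335  , -0.0432411 , -0.03252888]), 'opening': 1.0010349793050775}
scene {'mtx': array([[574.65395413,   0.        , 315.60356991],
       [  0.        , 574.65395413, 236.04304776],
       [  0.        ,   0.        ,   1.        ]]), 'rvec': array([ 1.06817939,  2.47361542, -0.91296952]), 'tvec': array([ 0.29983283, -0.16792629,  1.41365064])}
top {'mtx': array([[450.06987357,   0.        , 313.49735565],
       [  0.        , 450.06987357, 235.210998  ],
       [  0.        ,   0.        ,   1.        ]]), 'rvec': array([ 2.16558623, -2.12671089,  0.14362028]), 'tvec': array([-0.00496407,  0.43773879,  0.90170547])}
```

View pics/scene0.png

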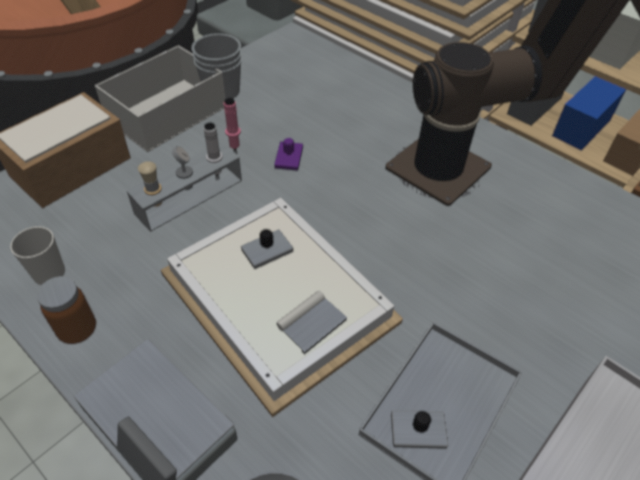

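View pics/top0.png

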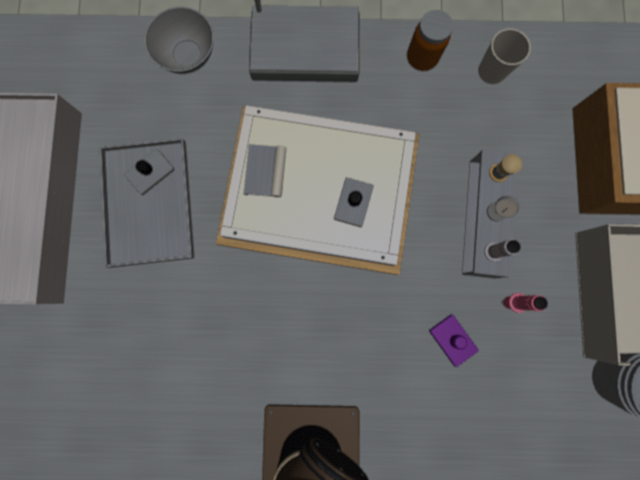

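Scene: weight on slab (top 354,201), scraper at (265,170), tray on the left (147,203) with the second weight at (147,170). The rack is on the right, with the tester at about (500,250); the pink look-alike (525,302) and the purple one (455,340) stand off the rack. Next I'll zoom in to measure.

```bash
cat > h.py <<'E'
import numpy as np, cv2
from plant import readout, optics
def cal(c):
    k=optics.calibration(c); return k["mtx"],cv2.Rodrigues(k["rvec"])[0],np.array(k["tvec"]).reshape(3)
def ray(c,u,v):
    K,R,t=cal(c); d=R.T@np.linalg.solve(K,[u,v,1.]); return -R.T@t,d
def at(c,u,v,z):
    o,d=ray(c,u,v); return o+d*(z-o[2])/d[2]
def proj(c,P):
    k=optics.calibration(c); return cv2.projectPoints(np.asarray(P,float).reshape(-1,1,3),k["rvec"],k["tvec"],k["mtx"],None)[0].reshape(-1,2)
def tri(a,b):
    # a=(cam,u,v)
    A=np.zeros((3,3));y=np.zeros(3)
    for c,u,v in (a,b):
        o,d=ray(c,u,v); d/=np.linalg.norm(d); M=np.eye(3)-np.outer(d,d); A+=M;y+=M@o
    return np.linalg.solve(A,y)
E
python3 - <<'E'
import cv2,numpy as np
from h import *
t=cv2.imread("pics/top0.png"); s=cv2.imread("pics/scene0.png")
def crop(im,x,y,w,h,k,n): cv2.imwrite(f"pics/{n}.png",cv2.resize(im[y:y+h,x:x+w],None,fx=k,fy=k,interpolation=cv2.INTER_CUBIC))
crop(t,215,95,210,185,3.7,"t_slab"); crop(t,450,140,110,185,3.2,"t_rack"); crop(t,90,130,120,145,4,"t_tray")
crop(s,115,90,190,140,4,"s_rack"); crop(s,350,320,180,160,3.7,"s_tray"); crop(s,155,190,260,220,2.7,"s_slab")
for c in("scene","top"):
    K,R,tt=cal(c);print(c,-R.T@tt)
    for n in ("weight_center","tray","weight2_center","frame","rack","tester_center","thermometer_center","brush_center","scraper_center"):
        print(n,[(round(d["p"],2),round(d["xy"][0]*640,1),round(d["xy"][1]*480,1)) for d in optics.recognise(c,n)][:3])
E
```

```text
scene [0.98815941 0.48463637 0.9514072 ]
weight_center [(0.83, 266.0, 248.9), (0.65, 290.1, 155.4), (0.39, 272.8, 300.6)]
tray [(0.78, 448.5, 401.5)]
weight2_center [(0.91, 418.7, 426.4)]
frame [(0.97, 271.5, 298.8), (0.68, 211.0, 145.0)]
rack [(0.91, 186.6, 189.2)]
tester_center [(0.86, 230.2, 124.3), (0.66, 210.4, 144.1)]
thermometer_center [(0.87, 181.8, 163.3)]
brush_center [(0.88, 151.1, 178.5)]
scraper_center [(0.96, 310.3, 322.4), (0.6, 180.8, 165.5)]
top [ 0.30804859 -0.00380621  0.95383658]
weight_center [(0.75, 455.9, 338.9), (0.56, 353.5, 203.7)]
tray [(0.58, 503.0, 249.6), (0.56, 142.5, 211.1)]
weight2_center [(0.74, 151.3, 172.1), (0.39, 501.7, 210.6)]
frame [(0.72, 321.3, 195.4)]
rack [(0.96, 486.2, 222.9), (0.57, 263.7, 168.8)]
tester_center [(0.95, 524.2, 305.5), (0.73, 501.4, 249.4), (0.7, 353.2, 204.8)]
thermometer_center [(0.72, 504.9, 209.7), (0.69, 140.8, 209.9), (0.4, 505.7, 168.8)]
brush_center [(0.75, 504.4, 169.1)]
scraper_center [(0.59, 263.9, 170.6)]
```

View pics/t_slab.png

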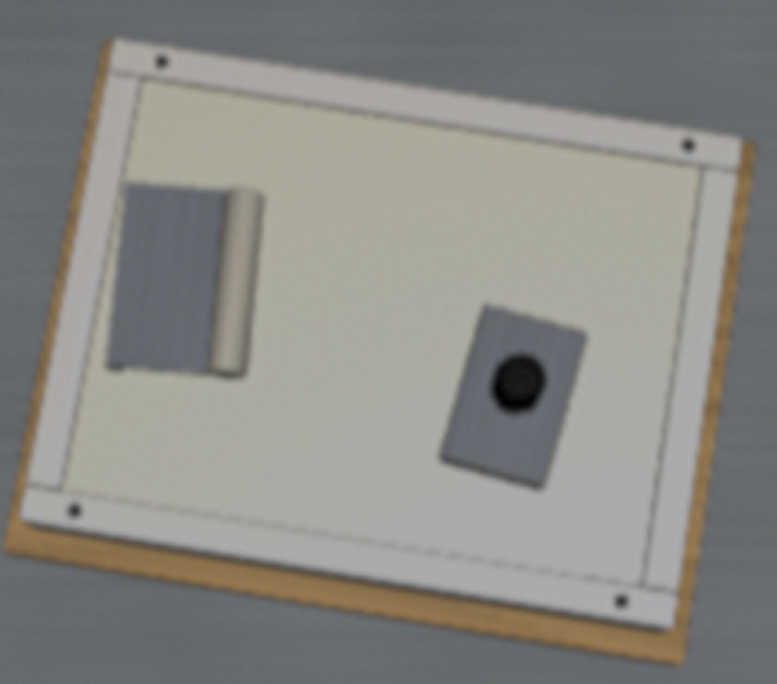

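View pics/t_rack.png

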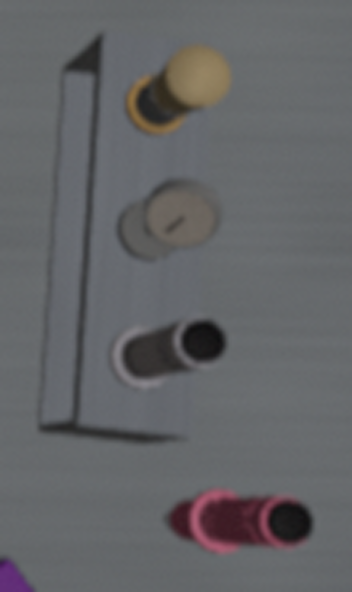

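View pics/t_tray.png

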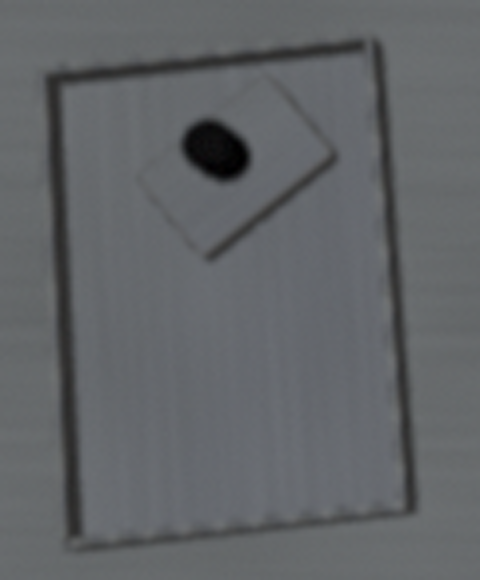

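View pics/s_rack.png

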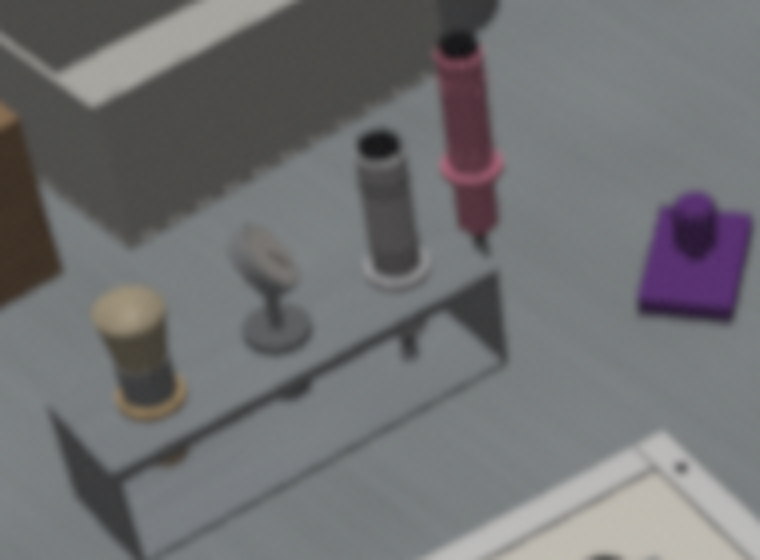

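View pics/s_tray.png

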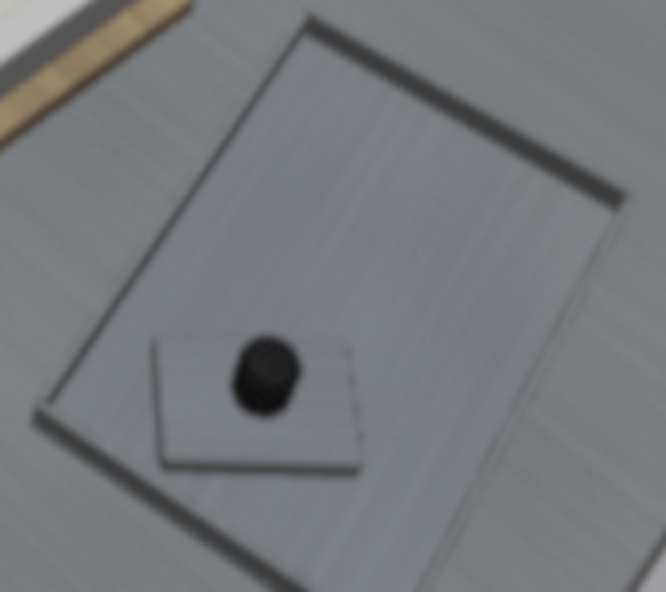

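View pics/s_slab.png

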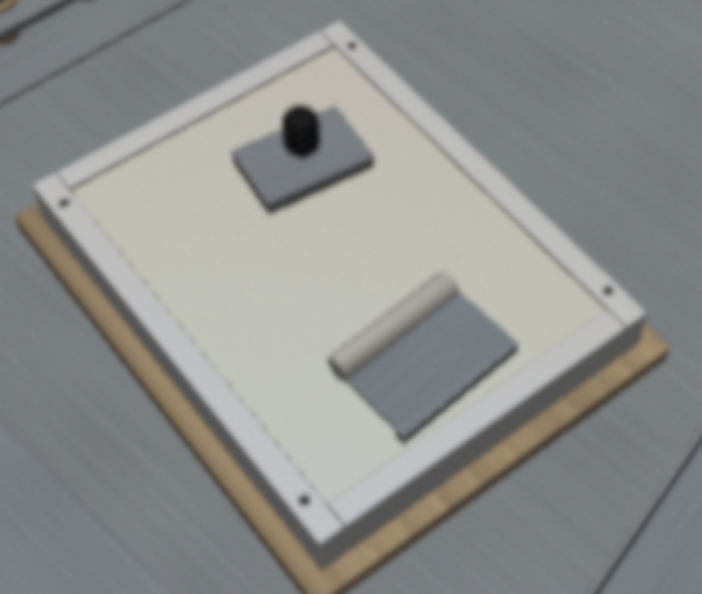

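```bash
python3 - <<'E'
from h import *
np.set_printoptions(precision=4,suppress=True)
def T(x,y,k,ox,oy): return (ox+x/k,oy+y/k)   # note half-pixel ~0.37px neglected
S=lambda x,y:("top",*T(x,y,3.7,215,95)); SS=lambda x,y:("scene",*T(x,y,2.7,155,190))
R=lambda x,y:("top",*T(x,y,3.2,450,140)); RS=lambda x,y:("scene",*T(x,y,4,115,90))
Y=lambda x,y:("top",*T(x,y,4,90,130)); YS=lambda x,y:("scene",*T(x,y,3.7,350,320))
print("rim top"); 
c=[at(*S(*p),.058) for p in((113,38),(745,137),(672,628),(22,520))]; print(np.array(c),np.mean(c,0)); print(np.linalg.norm(np.roll(c,-1,0)-c,axis=1))
c=[at(*SS(*p),.058) for p in((340,22),(645,316),(322,542),(36,187))]; print(np.array(c),np.mean(c,0)); print(np.linalg.norm(np.roll(c,-1,0)-c,axis=1))
print("weight plate")
c=[at(*S(*p),.070) for p in((487,304),(587,330),(546,483),(444,456))]; print(np.array(c),np.mean(c,0)); print(np.linalg.norm(np.roll(c,-1,0)-c,axis=1))
c=[at(*SS(*p),.070) for p in((338,106),(374,156),(270,205),(233,154))]; print(np.array(c),np.mean(c,0)); print(np.linalg.norm(np.roll(c,-1,0)-c,axis=1))
print("knob top",at(*S(522,376),.111),at(*SS(301,117),.111),tri(S(522,376),SS(301,117)))
print("w2 plate")
c=[at(*Y(*p),.020) for p in((265,75),(336,155),(208,260),(137,176))]; print(np.array(c),np.mean(c,0)); print(np.linalg.norm(np.roll(c,-1,0)-c,axis=1))
c=[at(*YS(*p),.020) for p in((152,340),(347,342),(360,465),(163,464))]; print(np.array(c),np.mean(c,0)); print(np.linalg.norm(np.roll(c,-1,0)-c,axis=1))
print("tray rim")
c=[at(*Y(*p),.025) for p in((48,75),(378,40),(413,512),(68,547))]; print(np.array(c),np.mean(c,0)); print(np.linalg.norm(np.roll(c,-1,0)-c,axis=1))
c=[at(*YS(*p),.025) for p in((36,412),(309,18),(626,197))]; print(np.array(c)); print(np.linalg.norm(np.roll(c,-1,0)-c,axis=1))
print("cap",at(*R(203,341),.172),at(*RS(379,144),.172),tri(R(203,341),RS(379,144)))
print("collar",at(*R(141,356),.086),at(*RS(396,264),.086),tri(R(141,356),RS(396,264)))
print("rack top"); 
c=[at(*R(*p),.075) for p in((103,35),(75,428),(187,437))]; print(np.array(c)); print(np.linalg.norm(np.roll(c,-1,0)-c,axis=1))
print("thermo base",at(*R(148,230),.08),"brush",at(*R(156,104),.08))
E
```

```text
rim top
[[ 0.7065  0.1503  0.058 ]
 [ 0.6538 -0.2066  0.058 ]
 [ 0.3775 -0.1637  0.058 ]
 [ 0.4299  0.1889  0.058 ]] [ 0.5419 -0.0078  0.058 ]
[0.3608 0.2796 0.3565 0.2792]
[[ 0.3804 -0.1607  0.058 ]
 [ 0.4356  0.1933  0.058 ]
 [ 0.7062  0.1512  0.058 ]
 [ 0.6545 -0.2004  0.058 ]] [ 0.5442 -0.0041  0.058 ]
[0.3582 0.2738 0.3554 0.277 ]
weight plate
[[ 0.5517 -0.062   0.07  ]
 [ 0.5381 -0.1165  0.07  ]
 [ 0.4534 -0.0945  0.07  ]
 [ 0.4671 -0.0395  0.07  ]] [ 0.5026 -0.0781  0.07  ]
[0.0562 0.0876 0.0567 0.0875]
[[ 0.4528 -0.0895  0.07  ]
 [ 0.4693 -0.0353  0.07  ]
 [ 0.5537 -0.0572  0.07  ]
 [ 0.5398 -0.1117  0.07  ]] [ 0.5039 -0.0734  0.07  ]
[0.0567 0.0872 0.0563 0.0898]
knob top [ 0.5025 -0.0777  0.111 ] [ 0.5036 -0.0745  0.111 ] [ 0.5025 -0.0772  0.1083]
w2 plate
[[0.6215 0.3457 0.02  ]
 [0.5777 0.3046 0.02  ]
 [0.5191 0.3692 0.02  ]
 [0.5643 0.4105 0.02  ]] [0.5707 0.3575 0.02  ]
[0.0601 0.0872 0.0613 0.0865]
[[0.5849 0.3088 0.02  ]
 [0.5239 0.3748 0.02  ]
 [0.5674 0.4117 0.02  ]
 [0.627  0.3478 0.02  ]] [0.5758 0.3608 0.02  ]
[0.0899 0.057  0.0874 0.0573]
tray rim
[[0.6179 0.4605 0.025 ]
 [0.6404 0.2843 0.025 ]
 [0.3864 0.2512 0.025 ]
 [0.3651 0.4288 0.025 ]] [0.5025 0.3562 0.025 ]
[0.1776 0.2561 0.1789 0.2548]
[[0.6494 0.2928 0.025 ]
 [0.3954 0.2618 0.025 ]
 [0.3729 0.4316 0.025 ]]
[0.2558 0.1713 0.3094]
cap [ 0.4041 -0.3472  0.172 ] [ 0.4105 -0.3421  0.172 ] [ 0.4049 -0.3503  0.1645]
collar [ 0.4049 -0.3471  0.086 ] [ 0.4099 -0.344   0.086 ] [ 0.4057 -0.3498  0.0797]
rack top
[[ 0.6096 -0.3351  0.075 ]
 [ 0.3614 -0.3098  0.075 ]
 [ 0.3571 -0.3775  0.075 ]]
[0.2495 0.0678 0.256 ]
thermo base [ 0.4837 -0.3567  0.08  ] brush [ 0.5638 -0.3647  0.08  ]
```

```bash
cat > plan.py <<'E'
import sys; from h import *
from scipy.spatial.transform import Rotation as Rn
def main(x,y,z,yaw=None):
    s=readout.get_state(); p=s["eef_pos"]; R=Rn.from_quat(s["tcp_rot"]); M=R.as_matrix()
    cy=np.degrees(np.arctan2(M[1,0],M[0,0])); yw=cy if yaw is None else yaw
    a=np.radians(yw); T=np.array([[np.cos(a),np.sin(a),0],[np.sin(a),-np.cos(a),0],[0,0,-1]])
    print("t %.2f pos %s yaw %.2f tilt(deg) %.2f F %s open %.3f"%(s["time"],p.round(4),cy,np.degrees(np.arccos(-M[2,2])),s["contact_force"].round(2),s["opening"]))
    print("shift tool mm",(M.T@(np.array([x,y,z])-p)*1000).round(1),"rotvec",Rn.from_matrix(M.T@T).as_rotvec().round(4))
main(*map(float,sys.argv[1:]))
E
python3 plan.py 0.503 -0.076 0.200 67.2; python3 - <<'E'
from h import *
# pink look-alike & purple
print(at("top",450+290/3.2,140+521/3.2,.157),at("scene",115+458/4,90+44/4,.157),tri(("top",450+290/3.2,140+521/3.2),("scene",115+458/4,90+44/4)))
E
```

```text
t 1.00 pos [0.2614 0.6223 0.2313] yaw 67.21 tilt(deg) 0.00 F [-0.44  0.16 -0.37] open 0.999
shift tool mm [-550.2  493.2   31.3] rotvec [-0.      0.      0.0001]
[ 0.30782591 -0.3968487   0.157     ] [ 0.30890388 -0.3955644   0.157     ] [ 0.30772154 -0.39737583  0.15556691]
```

```bash
python3 -m crank '-20 18 0 0 0 0; -40 36 0 0 0 0; -42 37 0 0 0 0; -42 37 0 0 0 0; -42 37 0 0 0 0' 1 40 && python3 -m crank '-42 37 0 0 0 0; -42 37 0 0 0 0; -42 37 0 0 0 0; -42 37 0 0 0 0; -42 37 0 0 0 0' && python3 -m crank '-42 37 0 0 0 0; -42 37 0 0 0 0; -40 38 0 0 0 0; -25 25 0 0 0 0; 0 0 0 0 0 0'; python3 plan.py 0.503 -0.076 0.150
```

```text
time: 1.62
eef_pos: [0.3419, 0.3853, 0.2316]
tcp_rot: [0.833, 0.554, 0.0, 0.0]
contact_force: [0.4, -0.0, -0.1]
opening: 1.002
time: 2.25
eef_pos: [0.4311, 0.1199, 0.2318]
tcp_rot: [0.833, 0.553, 0.001, 0.0]
contact_force: [0.7, 0.4, 0.8]
opening: 1.0
time: 2.88
eef_pos: [0.4998, -0.0709, 0.2314]
tcp_rot: [0.834, 0.552, 0.0, 0.0]
contact_force: [0.1, -0.4, -0.6]
opening: 1.001
t 2.88 pos [ 0.4998 -0.0709  0.2314] yaw 67.00 tilt(deg) 0.01 F [ 0.12 -0.42 -0.65] open 1.001
shift tool mm [-3.5  4.9 81.4] rotvec [0.0002 0.0001 0.    ]
```

```bash
python3 -m crank '-2 3 30 0 0 0; -1 2 30 0 0 0; 0 0 25 0 0 0; 0 0 10 0 0 0; 0 0 0 0 0 0'; python3 plan.py 0.503 -0.076 0.077
python3 - <<'E'
from h import *
s=optics.read_camera("scene")[:,:,::-1];t=optics.read_camera("top")[:,:,::-1]
a=cv2.resize(s[190:330,180:360],None,fx=4,fy=4,interpolation=cv2.INTER_CUBIC);cv2.imwrite("pics/g1s.png",a)
a=cv2.resize(t[120:260,270:450],None,fx=4,fy=4,interpolation=cv2.INTER_CUBIC);cv2.imwrite("pics/g1t.png",a)
E
```

```text
time: 3.5
eef_pos: [0.5024, -0.0728, 0.1361]
tcp_rot: [0.833, 0.554, -0.0, -0.0]
contact_force: [0.4, 0.7, 0.3]
opening: 1.004
t 3.50 pos [ 0.5024 -0.0728  0.1361] yaw 67.25 tilt(deg) 0.06 F [0.35 0.7  0.31] open 1.004
shift tool mm [-2.7  1.9 59.1] rotvec [-0.0011 -0.0001  0.    ]
```

View pics/g1s.png

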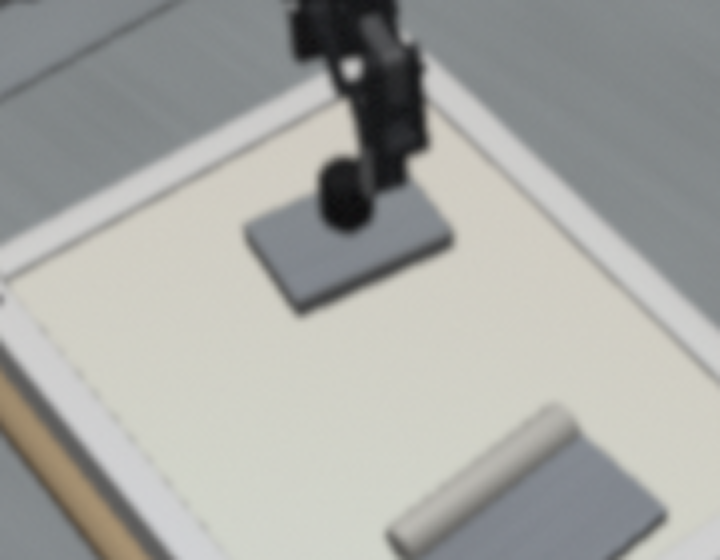

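View pics/g1t.png

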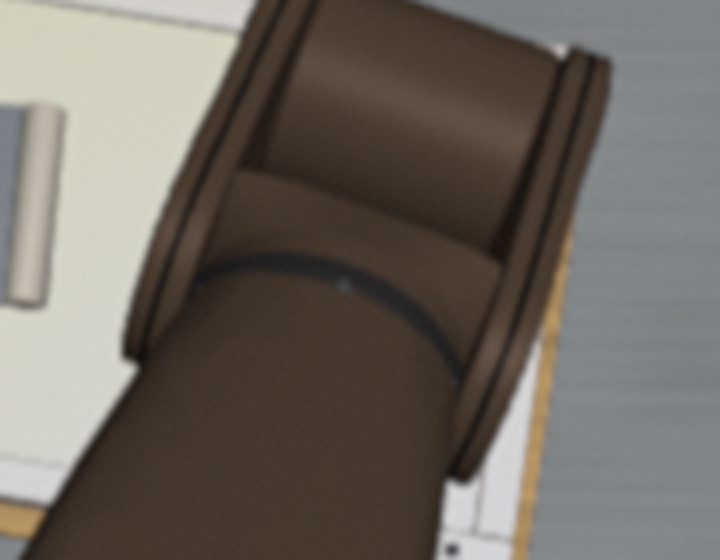

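```bash
python3 - <<'E'
from h import *
p=np.array([.5024,-.0728,.1361]);d=np.array([.387,.922,0])
for k in(-.0425,0,.0425):
    for dz in(0,.013): print(k,dz,(proj("scene",p+d*k+[0,0,dz])[0]-[180,190])*4)
print((proj("scene",[.503,-.076,.111])[0]-[180,190])*4)
im=cv2.imread("pics/g1s.png")
E
```

```text
-0.0425 0 [316.23431104  79.80809121]
-0.0425 0.013 [314.73539744  61.26533378]
0 0 [347.75581867 139.13866631]
0 0.013 [346.50685309 120.70256036]
0.0425 0 [380.75707157 201.2544552 ]
0.0425 0.013 [379.78357443 182.95579948]
[344.62867897 171.0564769 ]
```

```bash
python3 -m crank '-2 2 15 0 0 0; -1 0 20 0 0 0; 0 0 14 0 0 0; 0 0 8 0 0 0; 0 0 0 0 0 0'; python3 plan.py 0.503 -0.076 0.077
```

```text
time: 4.22
eef_pos: [0.5031, -0.0769, 0.0787]
tcp_rot: [0.833, 0.553, -0.0, -0.001]
contact_force: [-0.2, 0.3, 0.8]
opening: 1.003
t 4.22 pos [ 0.5031 -0.0769  0.0787] yaw 67.21 tilt(deg) 0.08 F [-0.19  0.27  0.77] open 1.003
shift tool mm [ 0.8 -0.4  1.7] rotvec [-0.0013  0.0001 -0.    ]
```

```bash
python3 -m crank '0 0 0 0 0 0; 0 0 0 0 0 0; 0 0 0 0 0 0; 0 0 0 0 0 0' -0.1 20; 
python3 - <<'E'
from h import *
s=optics.read_camera("scene")[:,:,::-1]
a=cv2.resize(s[210:280,220:310],None,fx=8,fy=8,interpolation=cv2.INTER_CUBIC);cv2.imwrite("pics/g2s.png",a)
E
```

```text
time: 4.72
eef_pos: [0.5035, -0.0771, 0.0795]
tcp_rot: [0.833, 0.553, 0.0, 0.0]
contact_force: [0.3, -0.4, -0.6]
opening: 0.45
```

View pics/g2s.png

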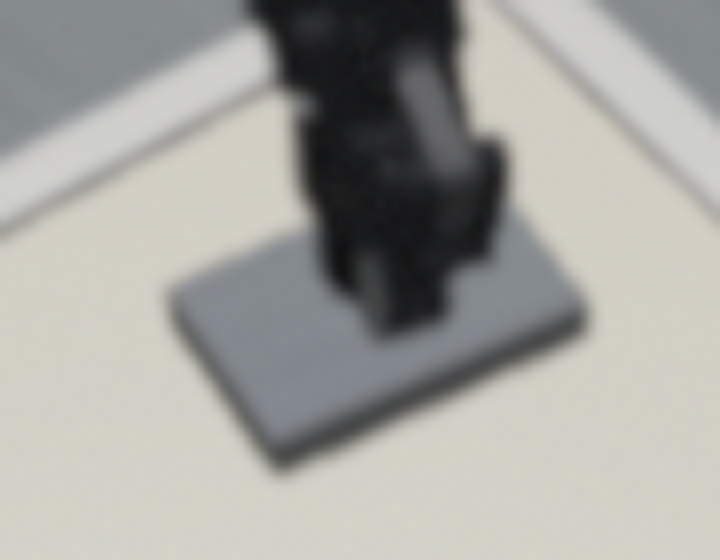

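```bash
python3 -m crank '0 0 0 0 0 0; 0 0 0 0 0 0; 0 0 0 0 0 0' -1 20; python3 -m crank '0 0 0 0 0 0; 0 0 0 0 0 0; 0 0 0 0 0 0' -1 50
python3 - <<'E'
from h import *
s=optics.read_camera("scene")[:,:,::-1]
a=cv2.resize(s[210:280,220:310],None,fx=8,fy=8,interpolation=cv2.INTER_CUBIC);b=cv2.imread("pics/g2s.png")
cv2.imwrite("pics/g3s.png",a); print(np.abs(a.astype(int)-b)[330:].max())
E
python3 plan.py .503 -.076 .2
```

```text
time: 5.15
eef_pos: [0.5036, -0.0769, 0.0796]
tcp_rot: [0.833, 0.553, 0.0, -0.0]
contact_force: [0.1, 1.6, 2.2]
opening: 0.32
time: 5.52
eef_pos: [0.5037, -0.0769, 0.0797]
tcp_rot: [0.833, 0.553, 0.0, 0.0]
contact_force: [-0.4, 3.2, 4.9]
opening: 0.312
63
t 5.58 pos [ 0.5036 -0.0769  0.0796] yaw 67.21 tilt(deg) 0.03 F [0.01 2.86 4.05] open 0.307
shift tool mm [   0.7   -0.9 -120.4] rotvec [ 0.0003 -0.0004 -0.    ]
```

View pics/g3s.png

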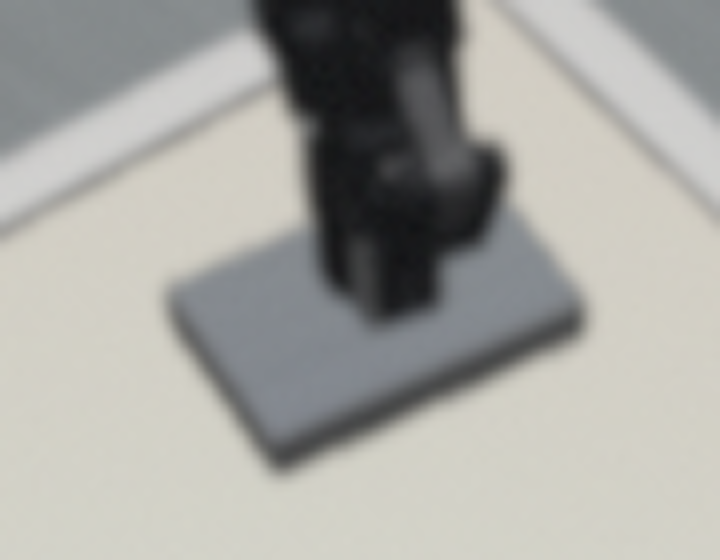

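```bash
python3 -m crank '0 0 -4 0 0 0; 0 0 -8 0 0 0; 0 0 -15 0 0 0; 0 0 -25 0 0 0; 0 0 -25 0 0 0'&& python3 -m crank '0 0 -25 0 0 0; 0 0 -15 0 0 0; 0 0 -6 0 0 0; 0 0 0 0 0 0'
python3 - <<'E'
from h import *
s=optics.read_camera("scene")[:,:,::-1]
a=cv2.resize(s[100:330,180:400],None,fx=3,fy=3,interpolation=cv2.INTER_CUBIC)[:600];cv2.imwrite("pics/g4s.png",a)
E
python3 plan.py .4455 .3515 .2 89
```

```text
time: 6.2
eef_pos: [0.5031, -0.0771, 0.1573]
tcp_rot: [0.833, 0.553, -0.0, 0.0]
contact_force: [-0.2, 0.1, -7.8]
opening: 0.308
time: 6.7
eef_pos: [0.5032, -0.077, 0.202]
tcp_rot: [0.833, 0.553, -0.0, -0.0]
contact_force: [-0.4, -1.6, -7.5]
opening: 0.308
t 6.75 pos [ 0.5029 -0.0769  0.2014] yaw 67.20 tilt(deg) 0.10 F [-0.73  0.14 -8.01] open 0.305
shift tool mm [ 372.7 -218.9    1.7] rotvec [-1.700e-03 -2.000e-04 -3.804e-01]
```

View pics/g4s.png

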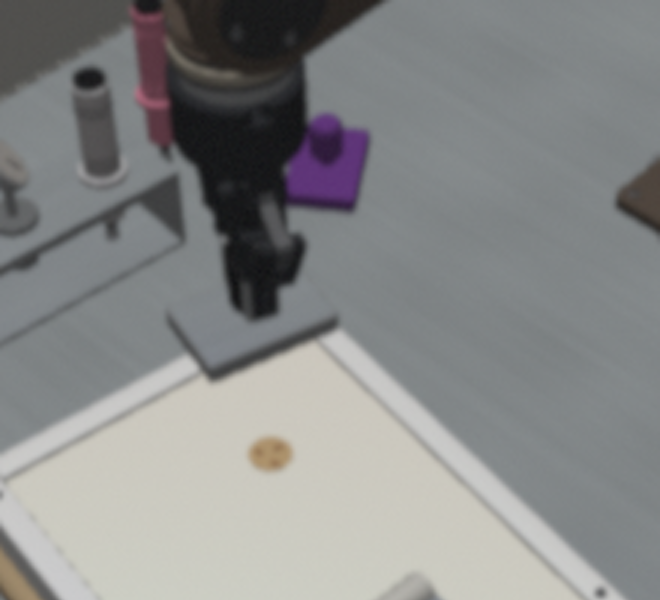

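```bash
python3 -m crank '15 -9 0 0 0 0; 30 -18 0 0 0 0; 42 -25 0 0 0 0; 45 -26 0 0 0 0; 45 -26 0 0 0 0' && python3 -m crank '45 -26 0 0 0 0; 45 -26 0 0 0 0; 42 -25 0 0 0 0; 30 -18 0 0 0 0; 20 -12 0 0 0 0' && python3 -m crank '13 -8 0 0 0 -0.06; 0 0 0 0 0 -0.12; 0 0 0 0 0 -0.12; 0 0 0 0 0 -0.08; 0 0 0 0 0 0'
python3 - <<'E'
from h import *
np.set_printoptions(precision=4,suppress=True)
im=optics.read_camera("top")[:,:,::-1];s=optics.read_camera("scene")[:,:,::-1]
cv2.imwrite("pics/p1t.png",im);cv2.imwrite("pics/p1s.png",s)
E
python3 plan.py .4455 .3515 .1 89
```

```text
time: 7.38
eef_pos: [0.4748, 0.1287, 0.2014]
tcp_rot: [0.833, 0.553, -0.0, -0.001]
contact_force: [0.6, -0.1, -7.2]
opening: 0.308
time: 8.0
eef_pos: [0.446, 0.3379, 0.201]
tcp_rot: [0.832, 0.554, -0.001, -0.001]
contact_force: [-0.7, -0.0, -7.2]
opening: 0.311
time: 8.62
eef_pos: [0.4452, 0.3505, 0.2017]
tcp_rot: [0.713, 0.701, -0.001, -0.0]
contact_force: [-0.5, -0.0, -7.3]
opening: 0.304
t 8.72 pos [0.4454 0.3506 0.2019] yaw 88.94 tilt(deg) 0.05 F [ 0.24  0.01 -7.22] open 0.307
shift tool mm [  1.    0.2 101.9] rotvec [-0.0008  0.0004 -0.001 ]
```

View pics/p1t.png

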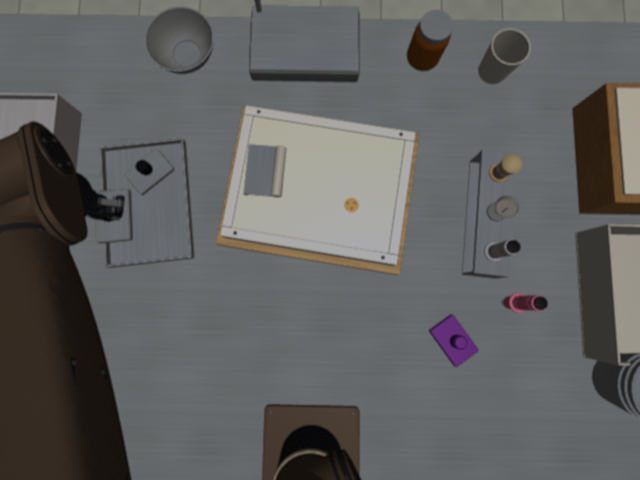

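View pics/p1s.png

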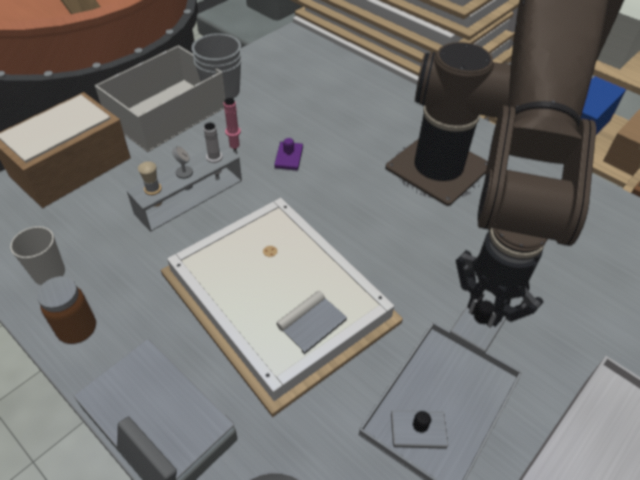

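```bash
python3 -m crank '0 0 20 0 0 0; 0 0 40 0 0 0; 0 0 40 0 0 0; 0 0 30 0 0 0; 1 0 16 0 0 0' && python3 -m crank '0 0 10 0 0 0; 0 0 5 0 0 0; 0 0 2 0 0 0; 0 0 0 0 0 0'; python3 plan.py .4455 .3515 .0297 89
```

```text
time: 9.35
eef_pos: [0.4437, 0.3506, 0.0528]
tcp_rot: [0.714, 0.701, -0.003, -0.001]
contact_force: [-0.7, 0.4, -7.9]
opening: 0.311
time: 9.85
eef_pos: [0.4462, 0.3521, 0.0402]
tcp_rot: [0.713, 0.701, 0.001, 0.0]
contact_force: [0.1, -0.4, -7.0]
opening: 0.309
t 9.85 pos [0.4462 0.3521 0.0402] yaw 88.98 tilt(deg) 0.09 F [ 0.13 -0.42 -7.  ] open 0.309
shift tool mm [-0.6 -0.8 10.5] rotvec [ 0.0014 -0.0008 -0.0003]
```

```bash
python3 -m crank '0 0 3 0 0 0; 0 0 2 0 0 0; 0 0 1.5 0 0 0; 0 0 1 0 0 0; 0 0 0 0 0 0'; python3 -m crank '0 0 1 0 0 0; 0 0 0.5 0 0 0; 0 0 0 0 0 0'; python3 plan.py .4455 .3515 .0297 89
```

```text
time: 10.48
eef_pos: [0.4456, 0.3517, 0.0317]
tcp_rot: [0.713, 0.701, -0.0, -0.0]
contact_force: [-0.2, -0.1, -6.9]
opening: 0.31
time: 10.85
eef_pos: [0.4456, 0.3517, 0.0303]
tcp_rot: [0.713, 0.701, -0.0, -0.0]
contact_force: [0.3, 0.5, -6.0]
opening: 0.306
t 10.85 pos [0.4456 0.3517 0.0303] yaw 88.98 tilt(deg) 0.01 F [ 0.31  0.54 -5.96] open 0.306
shift tool mm [-0.2 -0.1  0.6] rotvec [-0.0001  0.0001 -0.0004]
```

```bash
python3 -m crank '0 0 0.5 0 0 0; 0 0 0.5 0 0 0; 0 0 0 0 0 0'; python3 -m crank '0 0 0.5 0 0 0; 0 0 0 0 0 0';  python3 plan.py .4455 .3515 .0297 89
```

```text
time: 11.22
eef_pos: [0.4458, 0.3518, 0.0297]
tcp_rot: [0.713, 0.701, 0.0, 0.0]
contact_force: [-2.0, -1.6, -3.1]
opening: 0.309
time: 11.48
eef_pos: [0.4458, 0.3518, 0.0297]
tcp_rot: [0.713, 0.701, -0.0, 0.0]
contact_force: [-4.1, -3.1, 2.3]
opening: 0.31
t 11.47 pos [0.4458 0.3518 0.0297] yaw 88.99 tilt(deg) 0.01 F [-4.06 -3.1   2.26] open 0.310
shift tool mm [-0.3 -0.3  0. ] rotvec [ 0.0001  0.0001 -0.0001]
```

```bash
python3 -m crank '0 0 0 0 0 0; 0 0 0 0 0 0; 0 0 0 0 0 0; 0 0 0 0 0 0' 0.5 20; python3 plan.py .4455 .3515 .0297 89;  python3 -m crank '0 0 -10 0 0 0; 0 0 -20 0 0 0; 0 0 -40 0 0 0; 0 0 -50 0 0 0; 0 0 -50 0 0 0' 0.5; python3 plan.py .407 -.346 .27 84.2
```

```text
time: 11.98
eef_pos: [0.4459, 0.3519, 0.029]
tcp_rot: [0.713, 0.701, 0.0, 0.0]
contact_force: [0.6, -0.4, -0.6]
opening: 0.749
t 11.97 pos [0.4459 0.3519 0.029 ] yaw 88.98 tilt(deg) 0.04 F [ 0.61 -0.39 -0.57] open 0.749
shift tool mm [-0.4 -0.4 -0.7] rotvec [ 0.0006 -0.0004 -0.0003]
time: 12.6
eef_pos: [0.4457, 0.3518, 0.2021]
tcp_rot: [0.713, 0.701, 0.001, 0.0]
contact_force: [0.5, -0.6, 0.0]
opening: 0.749
t 12.60 pos [0.4457 0.3518 0.2021] yaw 88.98 tilt(deg) 0.11 F [ 0.52 -0.58  0.03] open 0.749
shift tool mm [-698.3  -26.2  -68.6] rotvec [ 0.0017 -0.001   0.0835]
```

```bash
python3 -m crank '-20 15 -30 0 0 0; -40 25 -30 0 0 0; -55 20 -8 0 0 0; -60 5 0 0 0 0; -60 0 0 0 0 0'  && python3 -m crank '-60 0 0 0 0 0; -60 0 0 0 0 0; -60 0 0 0 0 0; -60 0 0 0 0 0; -55 -10 0 0 0 0'; python3 plan.py .406 -.346 .27 84.2
python3 - <<'E'
from h import *
im=optics.read_camera("top")[:,:,::-1];s=optics.read_camera("scene")[:,:,::-1]
cv2.imwrite("pics/q1t.png",im);cv2.imwrite("pics/q1s.png",s)
E
```

```text
time: 13.22
eef_pos: [0.5067, 0.1138, 0.269]
tcp_rot: [0.713, 0.701, 0.001, 0.001]
contact_force: [0.7, 0.2, 0.3]
opening: 0.754
time: 13.85
eef_pos: [0.491, -0.1813, 0.2689]
tcp_rot: [0.713, 0.701, 0.0, 0.001]
contact_force: [1.2, -0.5, -0.3]
opening: 0.747
t 13.85 pos [ 0.491  -0.1813  0.2689] yaw 88.96 tilt(deg) 0.18 F [ 1.15 -0.51 -0.34] open 0.747
shift tool mm [-166.2  -82.    -1.1] rotvec [0.0028 0.0014 0.0831]
```

View pics/q1t.png

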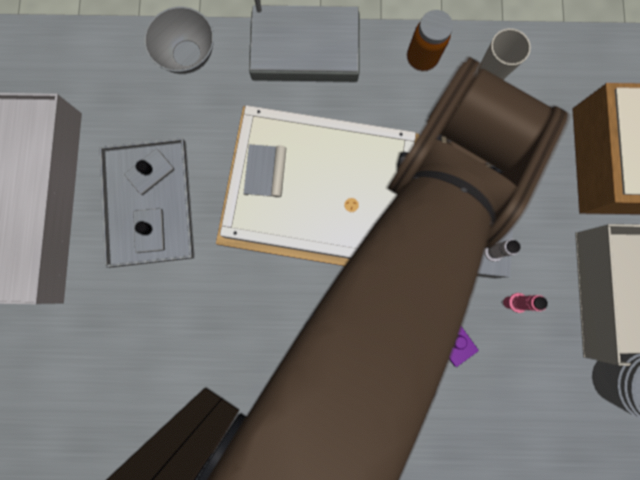

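View pics/q1s.png

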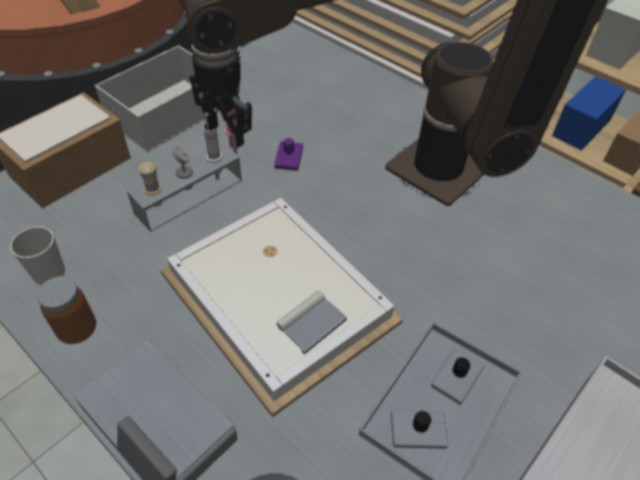

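The weight stands in the tray at top (145,229) / scene (461,367), w2 is unmoved at (145,168), and the spot shows at top (351,205) / scene (270,251). Next I measure the spot and use the placed weight as a calibration check.

```bash
python3 - <<'E'
from h import *
np.set_printoptions(precision=4,suppress=True)
r={}
for c,f,(x,y) in(("top","pics/q1t.png",(351,205)),("scene","pics/q1s.png",(270,251))):
    im=cv2.imread(f).astype(int); w=im[y-14:y+15,x-14:x+15]; m=(w[:,:,2]-w[:,:,0])>45
    n,l,st,ce=cv2.connectedComponentsWithStats(m.astype(np.uint8)); k=1+np.argmax(st[1:,4]); 
    u,v=ce[k]+[x-14,y-14]; r[c]=(c,u,v); print(c,u,v,st[k],at(c,u,v,.054))
print("spot tri",tri(r["top"],r["scene"]))
# truth check: TCP-held knob at (.4458,.3518), z 0.061 top: predicted pixels
for c in r: print(c,"knob top pred",proj(c,[.4458,.3518,.061]))
t=cv2.imread("pics/q1t.png");s=cv2.imread("pics/q1s.png")
a=cv2.resize(t[205:265,120:180],None,fx=8,fy=8,interpolation=cv2.INTER_CUBIC);b=cv2.resize(s[340:400,430:490],None,fx=8,fy=8,interpolation=cv2.INTER_CUBIC)
for n,(c,im,x0,y0) in enumerate((("top",a,120,205),("scene",b,430,340))):
    th=np.linspace(0,2*np.pi,50); P=np.c_[.4458+.014*np.cos(th),.3518+.014*np.sin(th),th*0+.061]
    q=(proj(c,P)-[x0,y0]+.5)*8
    cv2.polylines(im,[q.astype(int).reshape(-1,1,2)],True,(0,255,0),1)
cv2.imwrite("pics/knob.png",np.hstack([a,b])[:, :800])
# tester overlay at (.406,-.346)
out=[]
for c,f,(x0,y0) in(("top","pics/top0.png",(475,225)),("scene","pics/scene0.png",(185,110))):
    im=cv2.resize(cv2.imread(f)[y0:y0+60,x0:x0+50],None,fx=8,fy=8,interpolation=cv2.INTER_CUBIC)
    for z,rr,col in((.172,.014,(0,255,0)),(.086,.019,(0,0,255))):
        P=np.c_[.406+rr*np.cos(th),-.346+rr*np.sin(th),th*0+z]; q=(proj(c,P)-[x0,y0]+.5)*8
        cv2.polylines(im,[q.astype(int).reshape(-1,1,2)],True,col,1)
    out.append(im)
cv2.imwrite("pics/test_ov.png",np.hstack(out))
E
```

```text
top 351.06024096385545 204.47590361445782 [  7   7  15  14 166] [ 0.4991 -0.0726  0.054 ]
scene 269.76237623762376 250.74257425742573 [  8   9  13  10 101] [ 0.4986 -0.0739  0.054 ]
spot tri [ 0.4991 -0.0728  0.0552]
top knob top pred [[140.2182 226.1012]]
scene knob top pred [[462.934  362.3509]]
```

View pics/knob.png

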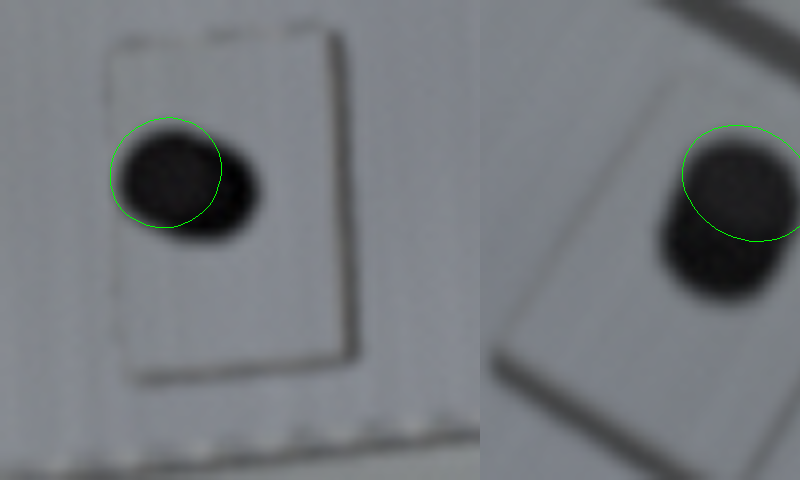

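View pics/test_ov.png

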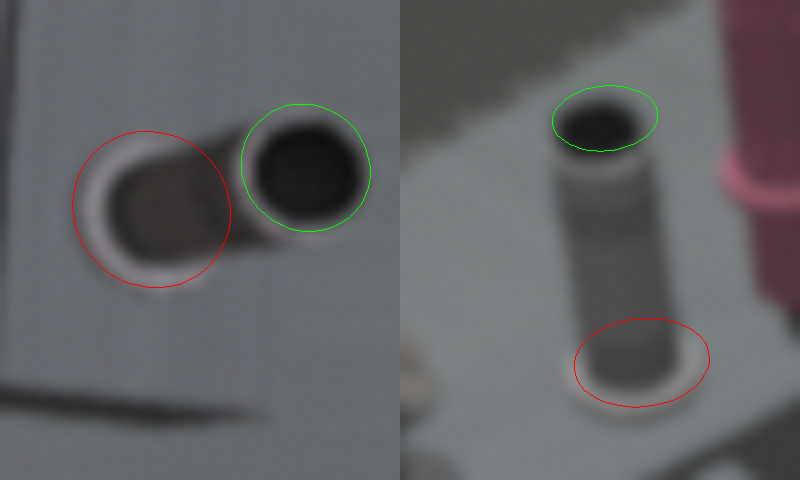

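```bash
python3 -m crank '-45 -22 0 0 0 0; -45 -22 0 0 0 0; -45 -22 0 0 0 0; -30 -14 0 0 0 0.08; 0 0 0 0 0 0'; python3 plan.py .4065 -.3455 .2 84.2
```

```text
time: 14.58
eef_pos: [0.4079, -0.3436, 0.2681]
tcp_rot: [0.742, 0.671, 0.0, 0.001]
contact_force: [0.9, -0.2, -0.5]
opening: 0.752
t 14.57 pos [ 0.4079 -0.3436  0.2681] yaw 84.26 tilt(deg) 0.09 F [ 0.86 -0.21 -0.52] open 0.752
shift tool mm [-2.  -1.3 68.1] rotvec [0.0013 0.0009 0.001 ]
```

```bash
python3 -m crank '-2 -1 20 0 0 0; 0 0 25 0 0 0; 0 0 20 0 0 0; 0 0 5 0 0 0; 0 0 0 0 0 0'; python3 plan.py .4065 -.3455 .110 84.2
python3 - <<'E'
from h import *
s=optics.read_camera("scene")[:,:,::-1]
a=cv2.resize(s[60:200,150:310],None,fx=5,fy=5,interpolation=cv2.INTER_CUBIC)[:600];cv2.imwrite("pics/r1s.png",a)
E
```

```text
time: 15.2
eef_pos: [0.4074, -0.3436, 0.1964]
tcp_rot: [0.74, 0.672, 0.0, -0.0]
contact_force: [0.5, -0.3, 1.0]
opening: 0.744
t 15.20 pos [ 0.4074 -0.3436  0.1964] yaw 84.49 tilt(deg) 0.06 F [ 0.48 -0.26  1.04] open 0.744
shift tool mm [-2.  -0.7 86.4] rotvec [-0.0006 -0.0008  0.005 ]
```

View pics/r1s.png

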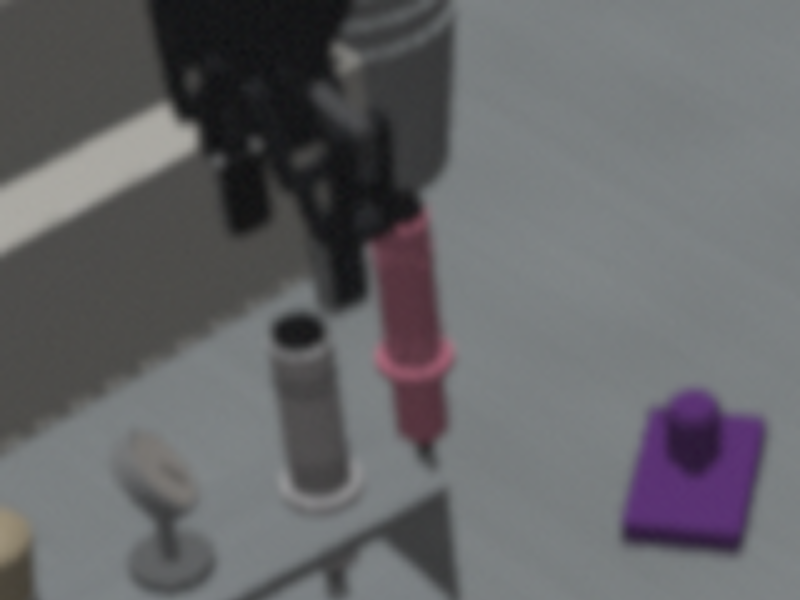

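```bash
python3 -m crank '-1.5 -1 15 0 0 0; 0 0 25 0 0 0; 0 0 25 0 0 0; 0 0 15 0 0 0; 0 0 6 0 0 0'; python3 -m crank '0 0 0 0 0 0'; python3 plan.py .4065 -.3455 .110 84.2
```

```text
time: 15.88
eef_pos: [0.4056, -0.3457, 0.1098]
tcp_rot: [0.741, 0.672, 0.0, -0.001]
contact_force: [-0.3, 0.2, 0.9]
opening: 0.75
time: 16.0
eef_pos: [0.4061, -0.3462, 0.1109]
tcp_rot: [0.741, 0.672, 0.0, 0.0]
contact_force: [0.1, -0.0, -0.1]
opening: 0.748
t 16.00 pos [ 0.4061 -0.3462  0.1109] yaw 84.40 tilt(deg) 0.01 F [ 0.12 -0.03 -0.13] open 0.748
shift tool mm [0.7 0.4 0.9] rotvec [0.0001 0.0001 0.0034]
```

```bash
python3 -m crank '0 0 0 0 0 0; 0 0 0 0 0 0; 0 0 0 0 0 0; 0 0 0 0 0 0; 0 0 0 0 0 0' -1 20;python3 -m crank '0 0 0 0 0 0; 0 0 0 0 0 0; 0 0 0 0 0 0; 0 0 0 0 0 0' -1 45; python3 plan.py .4065 -.3455 .110 84.2
python3 - <<'E'
from h import *
s=optics.read_camera("scene")[:,:,::-1]
a=cv2.resize(s[60:200,150:310],None,fx=5,fy=5,interpolation=cv2.INTER_CUBIC)[:600];cv2.imwrite("pics/r2s.png",a)
E
```

```text
time: 16.62
eef_pos: [0.4065, -0.3472, 0.1119]
tcp_rot: [0.741, 0.672, -0.0, 0.002]
contact_force: [-1.2, -4.1, 2.9]
opening: 0.325
time: 17.12
eef_pos: [0.4064, -0.3472, 0.1119]
tcp_rot: [0.741, 0.672, -0.001, 0.002]
contact_force: [-0.7, -5.8, 5.6]
opening: 0.315
t 17.12 pos [ 0.4064 -0.3472  0.1119] yaw 84.40 tilt(deg) 0.19 F [-0.65 -5.82  5.57] open 0.315
shift tool mm [ 1.7 -0.1  1.9] rotvec [0.0016 0.0028 0.0036]
```

View pics/r2s.png

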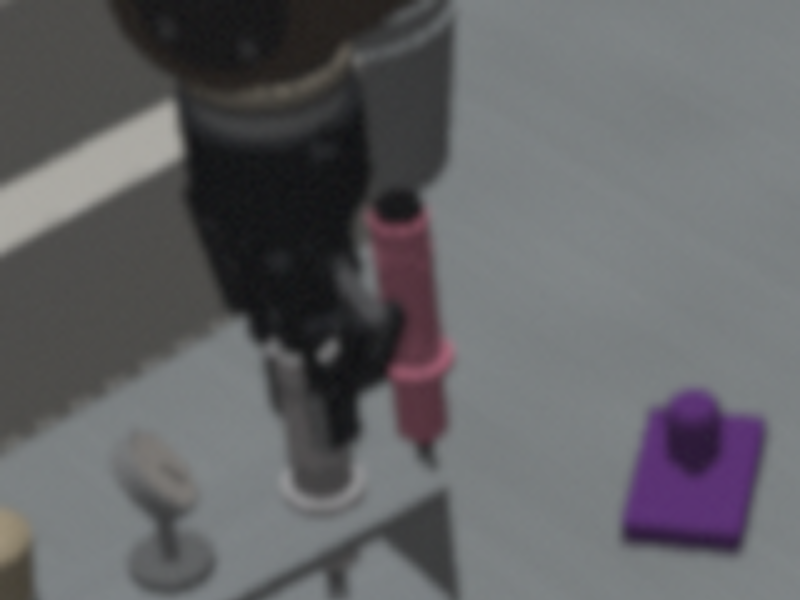

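```bash
python3 -m crank '-1.2 0 0 0 0 0; 0 0 0 0 0 0'; python3 plan.py .4065 -.3455 .110 84.2
```

```text
time: 17.42
eef_pos: [0.4064, -0.3474, 0.1118]
tcp_rot: [0.741, 0.672, 0.0, 0.0]
contact_force: [-0.2, -2.6, 7.6]
opening: 0.318
t 17.43 pos [ 0.4064 -0.3474  0.1118] yaw 84.37 tilt(deg) 0.07 F [-0.21 -2.62  7.63] open 0.318
shift tool mm [ 1.9 -0.1  1.8] rotvec [ 0.0012 -0.      0.003 ]
```

```bash
python3 -m crank '-0.5 0 -2 0 0 0; 0 0 -4 0 0 0; 0 0 -8 0 0 0; 0 0 -12 0 0 0; 0 0 0 0 0 0'; python3 plan.py .4065 -.3474 .212 84.2
```

```text
time: 18.05
eef_pos: [0.4057, -0.347, 0.1366]
tcp_rot: [0.741, 0.672, 0.0, -0.001]
contact_force: [2.0, -2.0, -0.6]
opening: 0.319
t 18.05 pos [ 0.4057 -0.347   0.1366] yaw 84.39 tilt(deg) 0.10 F [ 2.   -2.   -0.56] open 0.319
shift tool mm [ -0.2   0.8 -75.4] rotvec [-0.0006 -0.0016  0.0034]
```

```bash
python3 -m crank '0 0 -15 0 0 0; 0 0 -20 0 0 0; 0 0 -20 0 0 0; 0 0 -20 0 0 0; 0 0 -20 0 0 0'; python3 -m crank '0 0 -8 0 0 0; 0 0 0 0 0 0'; python3 plan.py .4995 -.073 .232 84.2
python3 - <<'E'
from h import *
s=optics.read_camera("scene")[:,:,::-1]
a=cv2.resize(s[20:200,120:310],None,fx=4,fy=4,interpolation=cv2.INTER_CUBIC)[:600];cv2.imwrite("pics/r3s.png",a)
E
```

```text
time: 18.68
eef_pos: [0.4049, -0.3455, 0.2314]
tcp_rot: [0.741, 0.672, 0.001, -0.003]
contact_force: [0.0, 0.2, -1.2]
opening: 0.315
time: 18.92
eef_pos: [0.4056, -0.347, 0.2397]
tcp_rot: [0.741, 0.672, 0.0, -0.001]
contact_force: [0.3, -1.0, -1.1]
opening: 0.317
t 18.93 pos [ 0.4056 -0.347   0.2397] yaw 84.40 tilt(deg) 0.10 F [ 0.34 -0.98 -1.12] open 0.317
shift tool mm [281.8  66.7   8.1] rotvec [-0.0008 -0.0015  0.0036]
```

View pics/r3s.png

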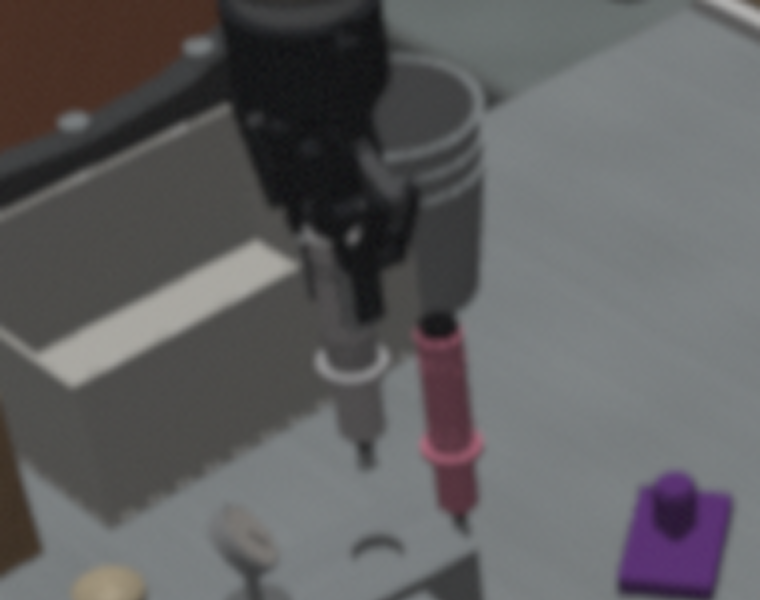

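```bash
python3 -m crank '20 5 0 0 0 0; 40 9 0 0 0 0; 48 11 0 0 0 0; 48 11 0 0 0 0; 48 11 0 0 0 0'; python3 -m crank '40 10 0 0 0 0; 25 7 0 0 0 0; 13 3 0 0 0 0; 0 0 0 0 0 0; 0 0 0 0 0 0'; python3 plan.py .4995 -.073 .165 84.2
```

```text
time: 19.6
eef_pos: [0.4722, -0.1464, 0.2388]
tcp_rot: [0.741, 0.672, -0.0, -0.001]
contact_force: [-0.2, -0.6, -2.3]
opening: 0.314
time: 20.23
eef_pos: [0.4997, -0.0741, 0.2396]
tcp_rot: [0.741, 0.671, -0.0, -0.0]
contact_force: [1.0, 0.6, -1.5]
opening: 0.317
t 20.23 pos [ 0.4997 -0.0741  0.2396] yaw 84.36 tilt(deg) 0.04 F [ 1.04  0.61 -1.45] open 0.317
shift tool mm [ 1.1 -0.2 74.6] rotvec [-0.0007  0.0002  0.0028]
```

```bash
python3 -m crank '1 0 20 0 0 0; 0 0 25 0 0 0; 0 0 18 0 0 0; 0 0 10 0 0 0; 0 0 0 0 0 0'; python3 plan.py .4995 -.073 .1508 84.2
python3 - <<'E'
from h import *
s=optics.read_camera("scene")[:,:,::-1]; cv2.imwrite("pics/s1full.png",s)
a=cv2.resize(s[170:270,220:320],None,fx=6,fy=6,interpolation=cv2.INTER_CUBIC)[:600];cv2.imwrite("pics/s1s.png",a)
t=optics.read_camera("top")[:,:,::-1]
a=cv2.resize(t[140:260,290:410],None,fx=5,fy=5,interpolation=cv2.INTER_CUBIC)[:600];cv2.imwrite("pics/s1t.png",a)
E
```

```text
time: 20.85
eef_pos: [0.4997, -0.0728, 0.1662]
tcp_rot: [0.741, 0.671, -0.0, -0.001]
contact_force: [-0.5, -0.6, -3.0]
opening: 0.318
t 20.85 pos [ 0.4997 -0.0728  0.1662] yaw 84.36 tilt(deg) 0.08 F [-0.52 -0.64 -3.02] open 0.318
shift tool mm [-0.2 -0.2 15.4] rotvec [-0.0014 -0.0003  0.0029]
```

View pics/s1s.png

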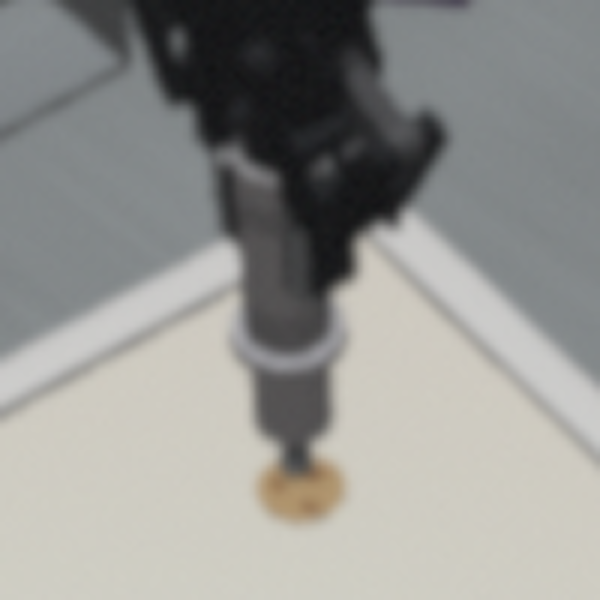

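View pics/s1t.png

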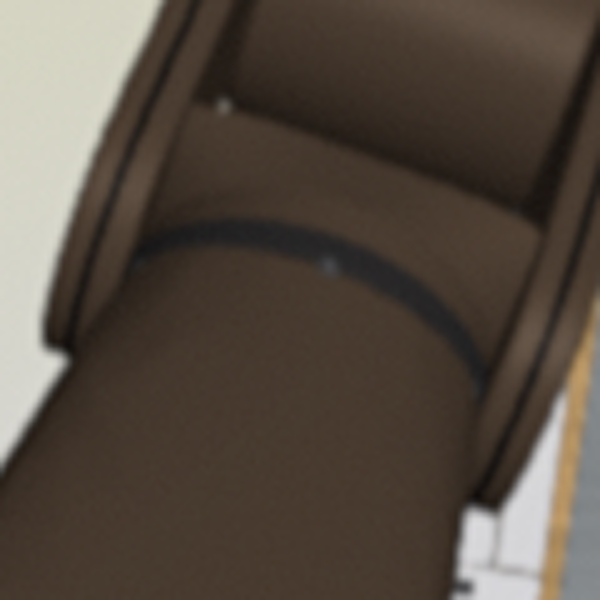

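```bash
python3 - <<'E'
from h import *
x,y=.4997,-.0728; tip=.1662-.0968
for n,z in(("tip",tip),("tip@contact",.054),("mouth",tip+.025),("collarbot",tip+.065-.005),("collar top",tip+.071),("captop",tip+.157)):
    print(n,((proj("scene",[x,y,z])[0]-[220,170]+.5)*6).round(1))
print("spot img",((np.array([269.76,250.74])-[220,170]+.5)*6))
# pixel per mm at spot
for d in((.005,0,0),(0,.005,0)): print(d,((proj("scene",np.array([x,y,.054])+d)-proj("scene",[x,y,.054]))*6).round(1))
E
```

```text
tip [299.6 461.7]
tip@contact [301.5 491. ]
mouth [296.4 412.7]
collarbot [291.7 341.2]
collar top [290.2 318.1]
captop [277.4 124.1]
spot img [301.56 487.44]
(0.005, 0, 0) [[-10.7   8.3]]
(0, 0.005, 0) [[10.4  8. ]]
```

```bash
cat > avg.py <<'E'
from h import *
S=[]
for i in range(6):
    optics.read_camera("scene"); S.append(readout.get_state())
print("t",S[-1]["time"],"F",np.mean([s["contact_force"] for s in S],0).round(2),"std",np.std([s["contact_force"] for s in S],0).round(2),"pos",np.mean([s["eef_pos"] for s in S],0).round(4))
E
python3 avg.py; python3 -m crank '0 0 5 0 0 0; 0 0 4 0 0 0; 0 0 3 0 0 0; 0 0 0 0 0 0'; python3 avg.py
```

```text
t 21.25 F [-0.29 -0.21 -1.9 ] std [0.51 0.43 0.31] pos [ 0.5006 -0.0728  0.1677]
time: 21.75
eef_pos: [0.4999, -0.0725, 0.1545]
tcp_rot: [0.741, 0.672, -0.0, -0.0]
contact_force: [-0.8, 0.3, -1.6]
opening: 0.317
t 22.05 F [ 0.12 -0.02 -1.16] std [0.42 0.38 0.34] pos [ 0.5001 -0.0726  0.1549]
```

```bash
python3 -m crank '0 0 2 0 0 0; 0 0 2 0 0 0; 0 0 2 0 0 0; 0 0 0 0 0 0'; python3 avg.py; python3 -m crank '0 0 1 0 0 0; 0 0 1 0 0 0; 0 0 1 0 0 0; 0 0 0 0 0 0'; python3 avg.py
```

```text
time: 22.55
eef_pos: [0.5003, -0.0727, 0.149]
tcp_rot: [0.741, 0.672, 0.0, 0.0]
contact_force: [0.2, -0.2, 1.1]
opening: 0.318
t 22.85 F [-0.44 -0.14  1.3 ] std [0.35 0.32 0.5 ] pos [ 0.5003 -0.0727  0.1491]
time: 23.35
eef_pos: [0.5002, -0.0727, 0.146]
tcp_rot: [0.741, 0.672, 0.0, 0.0]
contact_force: [0.0, -0.7, 2.3]
opening: 0.322
t 23.65 F [-0.39 -0.85  2.59] std [0.34 0.51 0.37] pos [ 0.5002 -0.0727  0.146 ]
```

```bash
python3 -m crank '0 0 -1.5 0 0 0; 0 0 -1.5 0 0 0; 0 0 0 0 0 0'; python3 avg.py; python3 - <<'E'
from h import *
s=optics.read_camera("scene")[:,:,::-1]; cv2.imwrite("pics/u1full.png",s)
a=cv2.resize(s[200:260,240:300],None,fx=10,fy=10,interpolation=cv2.INTER_CUBIC);cv2.imwrite("pics/u1.png",a)
E
```

```text
time: 24.02
eef_pos: [0.5001, -0.0726, 0.1488]
tcp_rot: [0.741, 0.672, -0.0, 0.0]
contact_force: [0.4, -1.1, 0.8]
opening: 0.315
t 24.325 F [ 0.29 -0.99  1.19] std [0.34 0.25 0.59] pos [ 0.5001 -0.0726  0.1487]
```

View pics/u1.png

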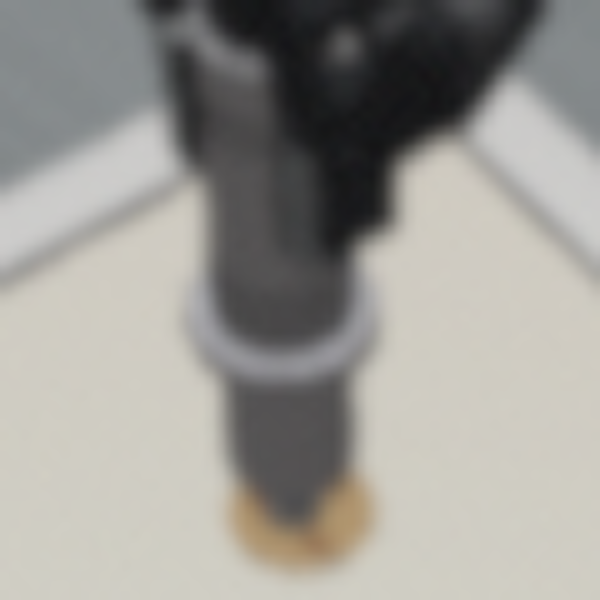

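View pics/u1full.png

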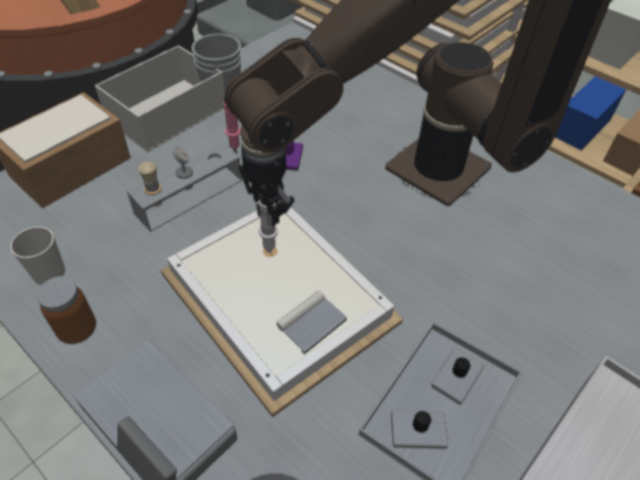

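```bash
python3 - <<'E'
from h import *
im=cv2.imread("pics/u1full.png")[200:260,240:300]
def mk(d,xy,sh):
    a=cv2.resize(im,None,fx=10,fy=10,interpolation=cv2.INTER_CUBIC)
    th=np.linspace(0,2*np.pi,80)
    def ring(r,z,c,x,y):
        q=(proj("scene",np.c_[x+r*np.cos(th),y+r*np.sin(th),th*0+z])+sh-[240,200]+.5)*10
        cv2.polylines(a,[q.astype(int).reshape(-1,1,2)],True,c,1)
    ring(.015,.054,(255,0,0),*spot)
    m=.079-d; ring(.013,m,(0,255,0),*xy); ring(.006,.054,(0,0,255),*xy)
    ring(.019,m+.046,(255,255,0),*xy); ring(.019,m+.035,(0,255,255),*xy);ring(.019,m+.040,(255,0,255),*xy)
    return a
spot=at("scene",269.76,250.74,.054)[:2]
# scene-camera frame position of tester: TCP + scene bias; use spot-relative bias 0
xy=np.array([.5001,-.0726])
cv2.imwrite("pics/ov1.png",np.hstack([mk(.002,xy,0)[100:,100:480],mk(.008,xy,0)[100:,100:480]]))
E
```

```text
(no output)
```

View pics/ov1.png

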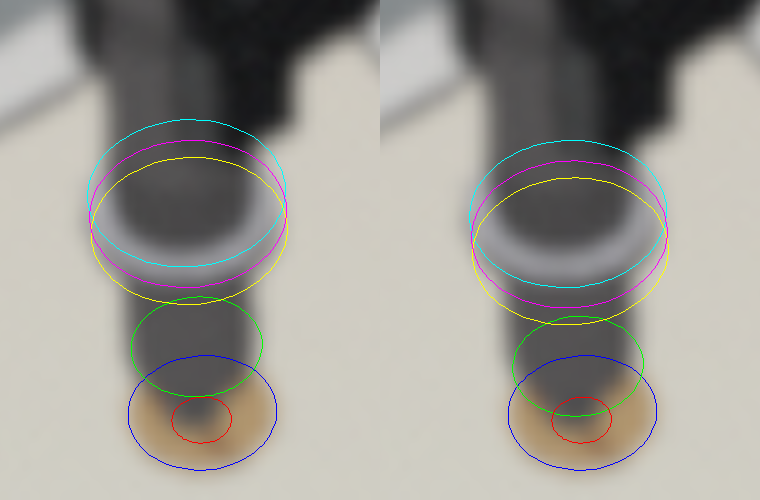

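```bash
python3 - <<'E'
from h import *
A=cv2.imread("pics/s1full.png");B=cv2.imread("pics/u1full.png")
a=cv2.resize(A[205:265,245:295],None,fx=8,fy=8,interpolation=cv2.INTER_LANCZOS4)
b=cv2.resize(B[205:265,245:295],None,fx=8,fy=8,interpolation=cv2.INTER_LANCZOS4)
o=np.hstack([a,b]); o=np.clip((o.astype(float)-30)*2.0,0,255).astype(np.uint8)
cv2.imwrite("pics/cmp.png",o)
for im in(A,B):
    g=cv2.cvtColor(im,cv2.COLOR_BGR2GRAY)
    for v in range(232,262): print(v,g[v,258:282])
    print()
E
```

```text
232 [202 199 189 162 123  98  93  98 102 101 101  98  95  91  88  88 116 161
 190 201 203 203 203 202]
233 [203 201 194 169 127  94  85  85  86  86  84  83  83  81  81  85 115 159
 189 200 203 203 202 203]
234 [203 202 196 175 131  94  85  83  83  83  83  83  83  81  80  85 114 159
 189 201 202 203 203 203]
235 [203 203 199 180 135  96  85  84  82  83  83  82  82  80  82  85 113 158
 189 202 203 203 202 202]
236 [203 202 200 181 137  96  84  84  83  82  83  83  83  82  82  85 112 156
 189 200 202 203 202 203]
237 [203 202 201 183 138  97  85  83  83  83  83  82  82  81  81  84 109 153
 187 200 203 202 202 203]
238 [202 203 200 183 142 100  85  83  83  83  81  83  82  82  81  84 107 150
 185 199 203 203 203 203]
239 [203 203 200 185 146 105  87  82  83  83  82  82  82  82  81  85 109 154
 186 200 203 203 203 203]
240 [203 203 201 188 154 114  90  85  83  82  83  83  82  81  82  90 120 162
 190 201 203 203 203 203]
241 [203 203 202 195 170 132 102  89  84  83  84  83  81  83  88 106 139 174
 195 202 203 203 202 202]
242 [203 203 203 199 185 159 129 110  95  86  83  82  83  93 111 136 1
[... 4380 characters left out ...]
 203 196 183 169 161 158 154 151 147 142 144 153 167 184
 196 203 204 204 205 205]
256 [204 204 205 205 204 202 195 186 178 174 167 164 164 163 165 171 183 195
 203 204 204 205 205 204]
257 [205 204 204 204 204 204 203 200 195 191 186 182 184 184 187 192 198 202
 204 204 205 205 204 205]
258 [204 205 204 205 205 203 204 204 203 202 199 199 198 199 201 202 203 205
 204 205 204 204 204 205]
259 [204 205 205 204 205 205 205 204 204 204 203 203 204 203 204 205 205 205
 204 205 205 204 204 204]
260 [204 205 205 205 205 205 205 205 204 204 204 205 205 204 205 205 204 205
 205 205 204 205 205 204]
261 [205 205 205 205 205 204 204 205 204 204 205 205 205 204 204 205 205 205
 205 205 205 204 205 204]
```

View pics/cmp.png

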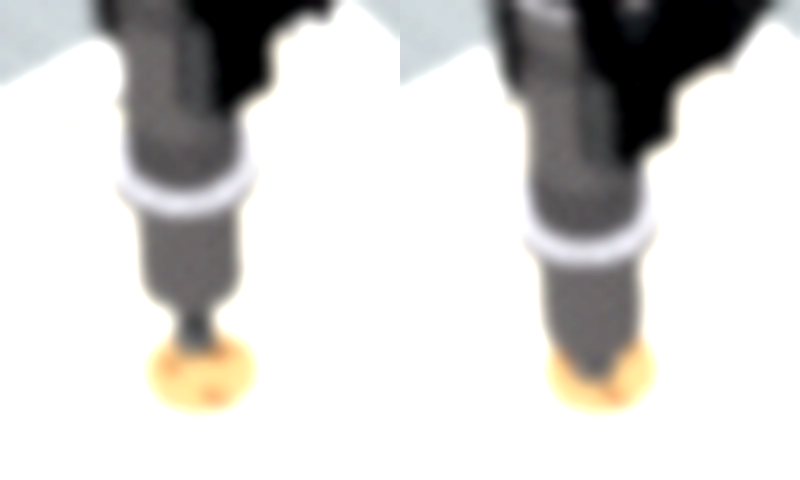

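```bash
python3 -m crank '0 0 0 0 0 0; 0 0 0 0 0 0; 0 0 0 0 0 0'; python3 avg.py; python3 plan.py .4995 -.073 .149; python3 -c "
from plant import ctrl; print(ctrl.sign_off())"
```

```text
time: 24.75
eef_pos: [0.5001, -0.0726, 0.1488]
tcp_rot: [0.741, 0.672, -0.0, 0.0]
contact_force: [0.6, -1.4, 0.5]
opening: 0.314
t 25.05 F [ 0.35 -1.24  0.83] std [0.57 0.42 0.47] pos [ 0.5001 -0.0726  0.1488]
t 25.05 pos [ 0.5001 -0.0726  0.1488] yaw 84.39 tilt(deg) 0.00 F [ 1.28 -1.25  1.07] open 0.319
shift tool mm [-0.4 -0.6 -0.2] rotvec [-0.  0. -0.]
the job is handed in; nothing more can be done
None
```

I lifted the weight straight off the slab and set it down standing in the free half of the tray. I then took the tester from the rack and handed in at 25 s, with it held upright and pressed on the test spot.

- **Plunger travel:** The wrist force (about 2.7–3.1 N above the free baseline) gives roughly 7–8 mm. Comparing pictures before and after pressing gives about 7.7 mm. Both are inside the 5–11 mm band.
- **Tip and tilt:** The tip is about 3–4 mm from the spot's centre, inside the 9 mm allowed. The tool's tilt reads 0.0°, and the tester's axis looked upright to about 1–2° in the pictures.
- **Other items:** The second weight, scraper, thermometer, brush and both look-alikes show no movement in the last full pictures.

**What disagreed:**
- **Contact height:** Contact came about 5–6 mm higher than I worked out from the given tester and rack dimensions. I set the depth by force and picture instead. Going in that way, I briefly pressed to about 11 mm, at or just past the band's edge and short of the 16 mm stop, then backed off.
- **Cameras:** They differed by 2–4 mm from each other, up to about 8 mm on the tester.
- **Final force:** It drifted from about 1.2 to 0.8 N between the last two averages. The spread of the readings is about 0.5 N, so this is within noise.

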